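Sort the worktop: spice jars, coffee capsules, pepper mill

ROBOT

A 6-joint arm with a two-finger parallel gripper is mounted at the origin on a cart in front of the work surface, level with it; the furniture and walls round the work are solid. World frame = base frame: x ahead of the robot, y to its left, z up, the work surface at z = 0. Lengths are in m, angles in rad, forces in N, time in s.
With the tool pointing down it reaches from about 0.375 to 0.975 m from the base axis. Payload 3.8 kg.
Tool frame: the origin (TCP) lies on the centre line of the jaws, within the pads' length; the fingertips stand 25 mm ahead of it and the grasp point (between the pads) lies 6 mm ahead of it; z points along the fingers, y is the line along which they close (so a half turn about z gives the same grasp; the last joint's range is limited). The gripper opens to 85 mm and grips with 20 to 120 N. Pads are 22 mm wide; open, the fingers measure 114 mm over their backs; the gripper's body (76 mm by 85 mm) begins 54 mm behind the grasp point. The pads swing forward as they close: fully open they stand 13 mm farther back than shut.
Start: joints at [1.109, 0.264, 1.604, -0, 1.274, -0.037], TCP at [0.278, 0.615, 0.256] pointing down, gripper open.
Joint ranges: [-2.63, 2.63], [-0.94, 2.18], [0.31, 2.57], [-1.31, 4.45], [0, 2.66], [-2.55, 2.55]. Speed limits (rad/s): [2.57, 2.57, 3.14, 3.14, 3.14, 3.14].

INTERFACE

Orientations are given as a unit quaternion [x, y, z, w].
In Python, from workcell import telemetry, vision, r gives the robot as it stands.
- The arm moves only by the shell command python3 -m inch 'ROWS'. ROWS is text: rows parted by semicolons, each of 7 numbers parted by spaces: the turn, a rotation vector about the tool's x, y, z in rad, then the shift along the tool's x, y, z in mm, then the finger opening in mm, from 0 to 85.4. In form: rx ry rz dx dy dz gripper; .... A call has 1 to 12 rows; each row shifts and turns the commanded pose from where the row before left it, along the tool's axes as they then stand; what a row does not reach is not made up. A row lasts 1/10 s, in which the tool goes at most 50 mm and 8.59 degrees, less where a joint would pass 70% of its speed; a pose out of reach is approached as far as the arm can. A call is refused whole if a number of a shift passes 50 or a number of a turn 0.15, either way. A call with a gripper value outside its range is refused whole. The fingers move at their own pace and stop on an object; the grip force is fixed at half the most. Time passes only in rows, so rows that do not move let the fingers close. It gives the time, the measured TCP pose, the force, the opening and the grip force at its end, in the units of the state.
- telemetry.state(): the state, without advancing time (a new reading comes with each control period).
- vision.read_camera(name): name is "scene" or "top" or "wrist"; returns a dict with "frame" (420x560x3 uint8, red, green, blue), "fx", "fy", "cx", "cy" (pixels), "position" and "attitude" of the camera in the world. Camera axes: x right, y down, z forward; pixel columns grow to the right and rows downward; lengths in m; the calibration is good to about 2 mm. A picture is of the moment at which its call begins. There is no depth.
- r.close_job(): hands the job in; it is judged then, once.
The state is a dict: "t": time; "joint_positions": joint angles; "joint_vel": joint speeds; "tau": joint torques, N m; "position": TCP position; "orientation": TCP orientation; "contact_force": force on the tool from outside, world axes, zero at the start; "moment": the same for the moment, N m; "gripper_width": finger opening in m; "gripper_force": force on a finger pad.
Only numpy, scipy, OpenCV 4.12 (cv2) and the standard library are available. Lean on these libraries where they do the work, as an engineer would, in place of code of your own. Each camera call takes 0.05 s, during which the arm holds its last target. There are 200 camera calls.

TASK

Sort the things left along the front of the worktop: stand the two spice jars in the wooden caddy, one in each bay, the two coffee capsules side by side in the shallow steel tray, and the pepper mill in the round white saucer. Everything must end upright, right down on the floor of its own holder; leave the mug and the drinking glass where they are.

Things in the scene. Friction and masses are not known exactly. Their poses are not given: they have to be found in the camera images.
- spice_jar_1: Spice jar, round, clear glass with a red screw cap: 45 mm diameter, 106 mm tall (cap from 85 mm up). Loose, about 0.11 kg, stands upright. Origin: centre of its underside; z up along its axis. The two spice jars are the same kind and interchangeable.
- spice_jar_2: The other spice jar, same size and shape, origin likewise.
- capsule_1: Coffee capsule, small aluminium cup standing on its wide rim: rim 36 mm diameter at the bottom, narrowing to a dome 28 mm up. Loose, about 11 g. Grip it low, at the rim. Origin: centre of its underside; z up. The two capsules are the same kind and interchangeable.
- capsule_2: The other coffee capsule, same size and shape, origin likewise.
- pepper_mill: Wooden pepper mill, turned and waisted: 58 mm diameter at the foot, 170 mm tall; rounded head 49 mm diameter from 123 to 159 mm up, with a small metal knob on top. The head does not turn. Loose, about 0.18 kg. Origin: centre of its underside; z up.
- jar_caddy: Fixed in place. Open-topped light-wood caddy, 76 mm (its x) by 146 mm (its y), 34 mm tall, walls 6 mm, floor 6 mm thick, one partition across its middle: two square bays of 64 by 64 mm side by side, centred at x = 0, y = +35 mm and y = -35 mm. Origin: centre of its underside; z up. A half turn looks the same.
- capsule_tray: Fixed in place. Shallow dark-steel rectangular tray, 138 mm (its x) by 168 mm (its y), 14 mm tall at its rolled rim, floor 4 mm thick; flat inside, 130 by 160 mm, without partitions, so there is room for both capsules side by side along its y. Origin: centre of its underside; z up. A half turn looks the same.
- mill_saucer: Fixed in place. Round white china saucer with an upright rim: 96 mm diameter over the rim, 16 mm tall, floor 5 mm thick, flat inside, 80 mm across at the floor. Origin: centre of its underside; z up.
- mug: Bystander: mint-green mug with a handle, 80 mm diameter, 102 mm tall, 115 mm over the handle, loose. Origin: underside, near the middle of mug and handle together. Leave it alone.
- drinking_glass: Bystander: plain clear drinking glass, 81 mm diameter, 91 mm tall, loose. Origin: centre of its underside. Leave it alone.
There are look-alikes about, which are no part of the job. Leave any turquoise or yellow look-alike of the spice_jar_1 alone.

How it is judged:
At the end, for the whole second after the job is handed in: Jars within 13 mm of their bay centres (along either side); capsules within 52 mm (x) and 67 mm (y) of the tray centre; mill within 18 mm of the saucer centre; undersides less than 12 mm above their holders' undersides, upright within 0.12 rad, slower than 0.02 m/s (x of spice_jar_1 in the frame of jar_caddy between -0.013 and 0.013 m and z of each of spice_jar_1, spice_jar_2 in the frame of jar_caddy below 0.012 m and (y of spice_jar_1 in the frame of jar_caddy between 0.022 and 0.048 m or y of spice_jar_1 in the frame of jar_caddy between -0.048 and -0.022 m) and x of spice_jar_2 in the frame of jar_caddy between -0.013 and 0.013 m and (y of spice_jar_2 in the frame of jar_caddy between 0.022 and 0.048 m or y of spice_jar_2 in the frame of jar_caddy between -0.048 and -0.022 m) and x of capsule_1 in the frame of capsule_tray between -0.052 and 0.052 m and y of capsule_1 in the frame of capsule_tray between -0.067 and 0.067 m and z of each of capsule_1, capsule_2 in the frame of capsule_tray below 0.012 m and x of capsule_2 in the frame of capsule_tray between -0.052 and 0.052 m and y of capsule_2 in the frame of capsule_tray between -0.067 and 0.067 m and horizontal distance between pepper_mill and mill_saucer below 0.018 m and z of pepper_mill in the frame of mill_saucer below 0.012 m and angle between each of spice_jar_1, spice_jar_2, capsule_1, capsule_2, pepper_mill's own z axis and vertical below 0.12 rad and linear speed of each of spice_jar_1, spice_jar_2, capsule_1, capsule_2, pepper_mill below 0.02 m/s); the robot touches nothing.
It fails at once if the mug is pushed more than 20 mm or tipped over (distance of mug from where it was at the start of the episode above 0.02 m or angle between mug's own z axis and vertical above 0.35 rad).
It fails at once if the drinking glass is pushed more than 20 mm or tipped over (distance of drinking_glass from where it was at the start of the episode above 0.02 m or angle between drinking_glass's own z axis and vertical above 0.35 rad).
It also fails if it takes over 120 s, if anything falls off the work surface, if the arm or the gripper's body presses on something with over 40 N, if the wrist force passes 120 N, or if a joint passes its speed limit or range.

## Working session

There is one attempt and no reset: what is moved stays moved. The work goes in short steps, Python scripts to look and compute and a shell command to move; the robot and the scene stay as the last step left them, time stands still between calls to the robot, and variables do not carry over. Pictures are saved under pics/ and viewed, at most 14 in all, crops included, and the job is handed in when it is done.

```bash
mkdir -p pics; ls; cat > h.py <<'E'
import numpy as np, cv2
from scipy.spatial.transform import Rotation as R
from workcell import telemetry, vision, r
def shot(n,name):
    c=vision.read_camera(n); cv2.imwrite(f'pics/{name}.png',c['frame'][:,:,::-1]); 
    import pickle; pickle.dump(c,open(f'pics/{name}.pkl','wb')); return c
def load(name):
    import pickle; return pickle.load(open(f'pics/{name}.pkl','rb'))
def rot(c):
    a=np.array(c['attitude'],float)
    return a if a.shape==(3,3) else R.from_quat(a).as_matrix()
def ray(c,u,v):
    d=rot(c)@np.array([(u-c['cx'])/c['fx'],(v-c['cy'])/c['fy'],1]); return np.array(c['position']),d/np.linalg.norm(d)
def onz(c,u,v,z):
    p,d=ray(c,u,v); return p+d*(z-p[2])/d[2]
def tri(c1,a,c2,b):
    p,d=ray(c1,*a);q,e=ray(c2,*b)
    s=np.linalg.lstsq(np.c_[d,-e],q-p,rcond=None)[0]; x=p+d*s[0];y=q+e*s[1]
    return (x+y)/2,np.linalg.norm(x-y)
E
python3 - <<'E'
from h import *
for n in ['scene','top','wrist']:
    c=shot(n,n+'0'); print(n,c['fx'],c['fy'],c['cx'],c['cy'],c['position'],c['attitude'])
print(telemetry.state())
E
```

```text
pics
scene 405.96967479814526 405.96967479814526 279.52739490525084 209.73005695419238 [-0.0334281  -0.79345192  1.06912378] [ 0.89360475 -0.26060219  0.10484006 -0.35009371]
top 389.98394000304006 389.98394000304006 281.03613950495605 208.48333847329775 [0.27118032 0.00436187 1.0608679 ] [ 0.71125023 -0.69425542  0.07667494 -0.0790789 ]
wrist 325.9399358628643 325.9399358628643 278.0372876245675 208.52001711482947 [0.21042857 0.64543011 0.37321101] [0.8305744  0.53649246 0.08033949 0.12596656]
{'t': 0.15, 'joint_positions': array([ 1.10913727e+00,  2.64602814e-01,  1.60507962e+00,  2.34490423e-06,
        1.27373757e+00, -3.69125782e-02]), 'joint_vel': array([-0.00048122, -0.00253279, -0.00678408, -0.0005689 ,  0.00086762,
        0.00080561]), 'tau': array([ 4.82769465e-04, -5.15903485e+01, -3.67959166e+01,  3.80096833e-05,
        8.05497402e-03, -5.46327510e-05]), 'position': array([0.27792722, 0.614531  , 0.25522227]), 'orientation': array([ 2.10780662e-01,  9.77532955e-01, -8.85155947e-04, -2.26500701e-04]), 'contact_force': array([-1.16460858,  0.17084247,  0.35188775]), 'moment': array([-0.00806561,  0.03176787, -0.00743029]), 'gripper_force': 0.0, 'gripper_width': 0.08554741726239448}
```

View pics/top0.png

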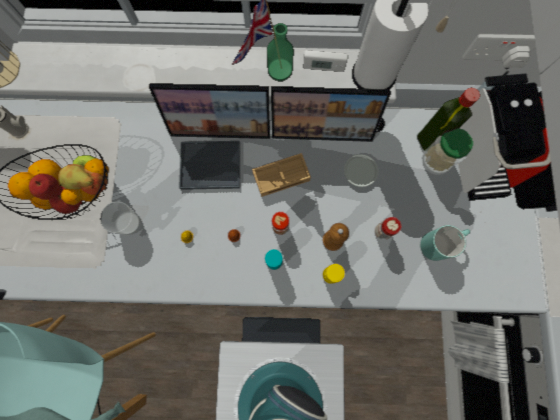

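View pics/scene0.png

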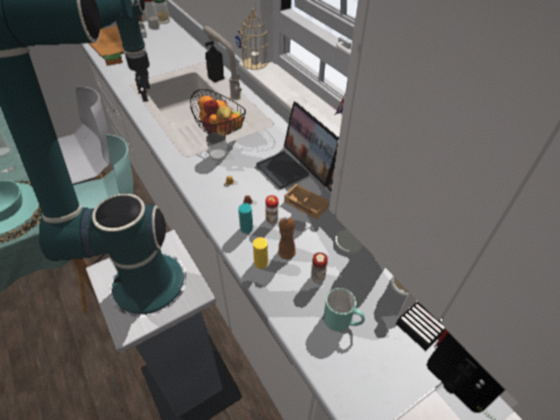

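The top view shows the red-capped jars at (280,221) and (390,227), and the mill at (336,237). The capsules look to be at (187,236), gold, and (234,235), copper. The tray is at (211,164), the caddy at (282,174), the saucer at (361,170), the mug at (445,243) and the glass at (122,218). The turquoise (274,259) and yellow (334,273) jars are look-alikes. I'll confirm all this in an enlarged crop.

```bash
python3 - <<'E'
from h import *
t=load('top0')['frame'][:,:,::-1]; s=load('scene0')['frame'][:,:,::-1]
a=cv2.resize(t[130:290,100:480],(798,336),interpolation=cv2.INTER_CUBIC)
b=cv2.resize(s[165:290,190:390],(420,262),interpolation=cv2.INTER_CUBIC)
im=np.zeros((600,800,3),np.uint8); im[:336,:798]=a; im[336:598,:420]=b
w=cv2.resize(load('wrist0')['frame'][:,:,::-1],(350,262)); im[336:598,430:780]=w
cv2.imwrite('pics/crop0.png',im)
E
```

```text
(no output)
```

View pics/crop0.png

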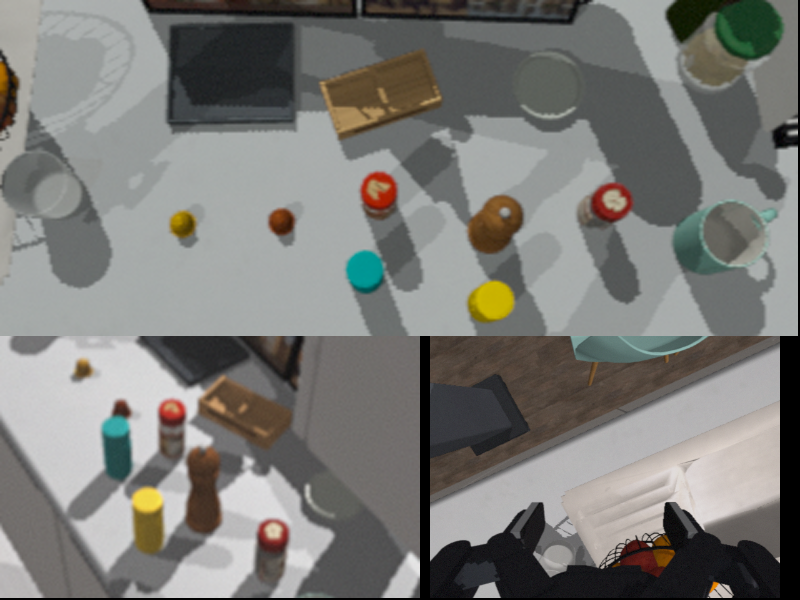

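The crop (2.1x, offset 100,130) settles which things are meant. The two jars with red caps over clear glass are at (280,221) and (390,227). The turquoise and yellow ones are opaque look-alikes. The only two small domed cups are the gold one at (187,236) and the copper one at (234,235), so those are the capsules. Tray, caddy and saucer are clear.

```bash
cat >> h.py <<'E'
def blobs(c,lo,hi,roi,n=9,amin=12):
    x0,y0,x1,y1=roi; hsv=cv2.cvtColor(c['frame'],cv2.COLOR_RGB2HSV)
    m=cv2.inRange(hsv,np.array(lo),np.array(hi)) if lo[0]<=hi[0] else cv2.inRange(hsv,np.array([0,*lo[1:]]),np.array(hi))|cv2.inRange(hsv,np.array(lo),np.array([180,*hi[1:]]))
    k=np.zeros_like(m); k[y0:y1,x0:x1]=m[y0:y1,x0:x1]
    k=cv2.morphologyEx(k,cv2.MORPH_CLOSE,np.ones((3,3)))
    cs=[q for q in cv2.findContours(k,cv2.RETR_EXTERNAL,cv2.CHAIN_APPROX_NONE)[0] if cv2.contourArea(q)>=amin]
    return sorted(cs,key=cv2.contourArea)[::-1][:n]
def desc(q):
    (x,y),wh,a=cv2.minAreaRect(q); b=cv2.boundingRect(q)
    return np.round([x,y,*wh,a,cv2.contourArea(q),*b],1)
E
python3 - <<'E'
from h import *
np.set_printoptions(suppress=True,precision=4)
t=load('top0');s=load('scene0')
R_=[(170,150,90),(6,255,255)]
for nm,lo,hi,rt,rs in [('red',(172,140,70),(6,255,255),(260,200,420,250),(255,185,335,290)),
  ('caps',(5,110,50),(32,255,255),(170,222,248,250),(215,165,262,207)),
  ('capsred',(0,110,40),(32,255,255),(220,222,248,250),(240,190,256,207)),
  ('mill',(3,90,30),(18,255,255),(315,215,360,255),(272,210,300,265)),
  ('caddy',(8,70,60),(28,255,255),(240,145,320,198),(275,175,335,220)),
  ('tray',(0,0,0),(180,120,75),(172,136,248,195),(245,140,310,190))]:
    for c,n,ro in((t,'top',rt),(s,'scene',rs)):
        for q in blobs(c,lo,hi,ro,3): print(nm,n,desc(q))
        if nm=='caddy' or nm=='tray': print(cv2.boxPoints(cv2.minAreaRect(blobs(c,lo,hi,ro,1)[0])).round(1).tolist())
E
```

```text
red top [390.8 225.8  16.3  18.4  45.  237.5 382.  217.   19.   18. ]
red top [280.  220.5  17.   16.   90.  216.  272.  212.   17.   18. ]
red scene [271.5 201.   10.   11.   90.   58.  266.  196.   12.   11. ]
red scene [320. 260.  12.  12.   0.  51. 314. 254.  13.  13.]
caps top [186.5 236.   11.   12.    0.  107.  181.  230.   12.   13. ]
caps top [233.5 235.5  11.   11.   90.  100.5 228.  230.   12.   12. ]
caps scene [228.8 180.1   7.2   6.7  63.4  31.  226.  176.    8.    8. ]
caps scene [247.9 198.8   5.3   5.5  11.3  17.5 245.  196.    6.    7. ]
capsred top [233.5 235.5  11.   11.   90.  100.5 228.  230.   12.   12. ]
capsred scene [247.9 198.8   5.3   5.5  11.3  17.5 245.  196.    6.    7. ]
mill top [335.5 236.5  19.8  28.3  45.  463.5 323.  223.   26.   28. ]
mill scene [286.5 237.5  39.   15.   90.  458.5 279.  218.   16.   40. ]
caddy top [ 281.2  174.3   29.4   53.6   72.  1457.   252.   153.    59.    43. ]
[[251.1999969482422, 168.60000610351562], [302.20001220703125, 152.0], [311.29998779296875, 179.89999389648438], [260.29998779296875, 196.5]]
caddy scene [306.  201.1  42.7  21.7  28.1 809.5 285.  184.   44.   35. ]
[[282.0, 200.60000610351562], [292.20001220703125, 181.5], [329.8999938964844, 201.60000610351562], [319.70001220703125, 220.6999969482422]]
tray top [ 209.5  162.5   53.    75.    90.  2866.5  172.   136.    76.    54. ]
[[172.0, 136.0], [247.0, 136.0], [247.0, 189.0], [172.0, 189.0]]
tray scene [ 287.6  165.1   41.7   49.2   49.8 1373.   257.   140.    53.    49. ]
[[255.39999389648438, 165.10000610351562], [292.8999938964844, 133.3000030517578], [319.79998779296875, 165.1999969482422], [282.29998779296875, 196.89999389648438]]
```

```bash
python3 - <<'E'
from h import *
np.set_printoptions(suppress=True,precision=4)
t=load('top0');s=load('scene0')
for n,a,b in [('jarL',(280.3,220.5),(271.5,201)),('jarR',(391,225.8),(320,260)),('capsGold',(186.7,236.2),(229.3,179.8)),('capsCop',(233.7,235.7),(247.9,199)),('millknob',(340.5,231),(286.7,219.8)),
 ('caddy',(281.4,174.6),(306.3,201.3)),('saucer',(361,171),(345.5,241))]:
    print(n,*tri(t,a,s,b),'top@z', [onz(t,*a,z)[:2].round(4) for z in (0.,.014,.03,.1,.17)])
print([onz(t,u,v,.014)[:2] for u,v in((181,141),(240.5,142),(240,188.6),(180,188))])
print([onz(t,u,v,.034)[:2] for u,v in((252.6,170.5),(303,154.5),(310,178),(262,193.5))])
E
```

```text
jarL [0.4561 0.0115 0.0973] 0.0005161465509275915 top@z [array([0.475 , 0.0121]), array([0.4723, 0.012 ]), array([0.4692, 0.0119]), array([0.4558, 0.0114]), array([0.4423, 0.0109])]
jarR [ 0.4502 -0.2673  0.0941] 0.00030855355653243536 top@z [array([ 0.4675, -0.2937]), array([ 0.4649, -0.2897]), array([ 0.4619, -0.2852]), array([ 0.449 , -0.2656]), array([ 0.436 , -0.2459])]
capsGold [0.4232 0.2654 0.0103] 0.0004919945698749705 top@z [array([0.425 , 0.2679]), array([0.4229, 0.2644]), array([0.4206, 0.2604]), array([0.4105, 0.243 ]), array([0.4003, 0.2256])]
capsCop [0.4294 0.1367 0.0127] 0.00381485655726854 top@z [array([0.4295, 0.139 ]), array([0.4274, 0.1372]), array([0.425 , 0.1352]), array([0.4145, 0.1263]), array([0.4041, 0.1174])]
millknob [ 0.4224 -0.1303  0.1588] 0.0009780304278319476 top@z [array([ 0.4496, -0.1542]), array([ 0.4473, -0.1521]), array([ 0.4446, -0.1497]), array([ 0.4328, -0.1393]), array([ 0.421 , -0.1288])]
caddy [0.6035 0.0122 0.0136] 5.13204504439117e-05 top@z [array([0.6079, 0.0123]), array([0.6034, 0.0122]), array([0.5984, 0.0121]), array([0.5761, 0.0115]), array([0.5539, 0.011 ])]
saucer [ 0.6131 -0.2087  0.0152] 0.011750590929550704 top@z [array([ 0.624 , -0.2142]), array([ 0.6194, -0.2113]), array([ 0.6141, -0.208 ]), array([ 0.5908, -0.1936]), array([ 0.5675, -0.1792])]
[array([0.697 , 0.3019]), array([0.6981, 0.1315]), array([0.56  , 0.1264]), array([0.5577, 0.2935])]
[array([0.607 , 0.0917]), array([ 0.657 , -0.0467]), array([ 0.5892, -0.0667]), array([0.5421, 0.0635])]
```

```bash
cat >> h.py <<'E'
def to(x,y,z,yaw=90):
    s=telemetry.state(); M=R.from_quat(s['orientation']).as_matrix()
    d=M.T@(np.array([x,y,z])-s['position'])*1000
    ya=np.degrees(np.arctan2(M[1,1],M[0,1])); 
    print('tool shift mm',d.round(1),'rz',np.radians(-(yaw-ya)).round(4),'tilt',np.degrees(np.arccos(-M[2,2])).round(2),'w',s['gripper_width'],'t',s['t'])
E
python3 -m inch '0 0 -0.1413 0 0 0 85; 0 0 -0.1413 0 0 0 85; 0 0 -0.1413 0 0 0 85; 0 0 0 -18 -43 0 85; 0 0 0 -18 -43 0 85; 0 0 0 -18 -43 0 85; 0 0 0 -18 -43 0 85; 0 0 0 -18 -43 0 85; 0 0 0 -18 -43 0 85; 0 0 0 -18 -43 0 85; 0 0 0 -18 -43 0 85'
python3 - <<'E'
from h import *
to(.424,.266,.255); c=shot('wrist','w1'); to(.424,.266,.255)
E
```

```text
t: 1.25
position: [0.422, 0.269, 0.2561]
orientation: [0.0, 1.0, -0.0, 0.0]
contact_force: [1.2, 0.3, 0.5]
gripper_width: 0.085
gripper_force: 0.0
tool shift mm [-2.  -3.   1.1] rz -0.0005 tilt 0.01 w 0.08495492058403292 t 1.25
tool shift mm [0.4 2.8 1. ] rz -0.0036 tilt 0.35 w 0.08546594831457804 t 1.3
```

View pics/w1.png

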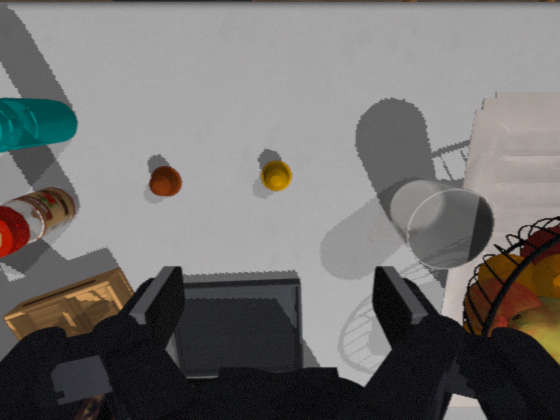

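The wrist view shows the gold capsule at (276,176), the copper one at (165,181), the tray's near rim and corners at (298,282), and the glass well clear at (440,225). Next I triangulate the capsules.

```bash
python3 - <<'E'
from h import *
np.set_printoptions(suppress=True,precision=4)
t=load('top0');w=load('w1')
print(w['position'],rot(w))
for q in blobs(w,(0,120,40),(32,255,255),(145,155,300,200),3): print(desc(q))
qs=sorted(blobs(w,(0,120,40),(32,255,255),(145,155,300,200),2),key=lambda q:desc(q)[0])
for q,a in zip(qs,[(233.7,235.7),(186.7,236.2)]):
    b=cv2.minEnclosingCircle(q)[0]; print(b,tri(t,a,w,b),onz(w,*b,.012))
for u,v in((298,282),(176,287)): print('tray',onz(w,u,v,.014))
print(onz(t,240,188.6,.014))
E
```

```text
[0.3477 0.2687 0.3743] [[-0.0002  0.9553  0.2958]
 [ 1.      0.0001  0.0005]
 [ 0.0004  0.2958 -0.9553]]
[165.  180.5  29.   30.   90.  698.  150.  166.   31.   30. ]
[276.  175.5  29.   30.   90.  695.  261.  161.   31.   30. ]
(164.96583557128906, 181.7608642578125) (array([0.4291, 0.1383, 0.0057]), np.float64(0.0008867785607292517)) [0.4281 0.1406 0.012 ]
(276.0, 175.43182373046875) (array([0.4235, 0.2667, 0.0036]), np.float64(0.00196256943218025)) [0.4208 0.2666 0.012 ]
tray [0.5549 0.2937 0.014 ]
tray [0.562  0.1413 0.014 ]
[0.56   0.1264 0.014 ]
```

```bash
python3 -m inch '0 0 0 0 -3 0 60; 0 0 0 0 0 30 60; 0 0 0 0 0 40 60; 0 0 0 0 0 40 60; 0 0 0 0 0 40 60; 0 0 0 0 0 30 60; 0 0 0 0 0 0 60; 0 0 0 0 0 0 60'
python3 - <<'E'
from h import *
to(.422,.2667,.025); c=shot('wrist','w2'); 
q=max(blobs(c,(0,120,40),(32,255,255),(200,100,360,420),2),key=cv2.contourArea); print(desc(q)); 
for z in (.003,.012): print(onz(c,*cv2.minEnclosingCircle(q)[0],z))
E
```

```text
t: 2.1
position: [0.4212, 0.2686, 0.0762]
orientation: [-0.0, 1.0, -0.0, -0.001]
contact_force: [0.3, -0.8, 0.9]
gripper_width: 0.0598
gripper_force: 0.0
tool shift mm [-0.8 -1.9 51.2] rz 0.0003 tilt 0.09 w 0.05984866038592803 t 2.1
[ 274.5  234.5   56.6   56.6   45.  2491.   247.   207.    57.    59. ]
[0.42405914 0.26632062 0.003     ]
[0.42043955 0.26641322 0.012     ]
```

View pics/w2.png

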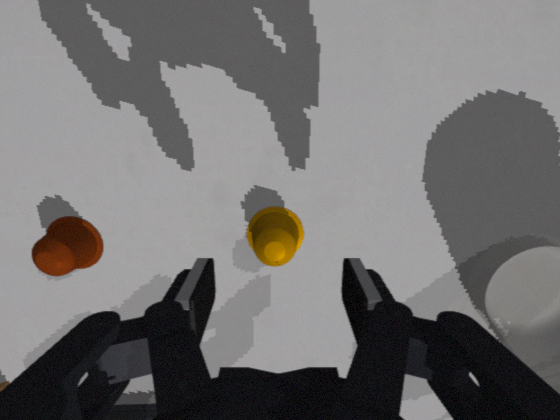

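The gold capsule sits between the fingers at (275,235), on its wide rim, a few mm off centre.

```bash
python3 -m inch '0 0 0 -3 -2 20 60; 0 0 0 0 0 20 60; 0 0 0 0 0 11 60; 0 0 0 0 0 0 60; 0 0 0 0 0 0 28; 0 0 0 0 0 0 28; 0 0 0 0 0 0 28; 0 0 0 0 0 0 28; 0 0 0 0 0 0 28'
python3 - <<'E'
from h import *
to(.424,.2665,.025); print(telemetry.state()['contact_force'],telemetry.state()['gripper_force'])
E
```

```text
t: 3.05
position: [0.426, 0.2666, 0.0271]
orientation: [0.0, 1.0, 0.001, 0.001]
contact_force: [-1.5, -0.1, 5.7]
gripper_width: 0.0303
gripper_force: 57.3
tool shift mm [ 2.  -0.1  2.1] rz -0.0009 tilt 0.15 w 0.030285480102992597 t 3.05
[-1.5259154  -0.08427855  5.6861678 ] 57.320850257528946
```

```bash
python3 -m inch '0 0 0 0 0 -5 28; 0 0 0 0 0 -15 28; 0 0 0 0 0 -20 28; 0 0 0 0 0 -20 28; 0 0 0 0 0 0 28'
python3 - <<'E'
from h import *
to(.424,.2665,.025); print(telemetry.state()['contact_force'],telemetry.state()['gripper_force']); c=shot('wrist','w3')
E
```

```text
t: 3.55
position: [0.4275, 0.2673, 0.0889]
orientation: [0.0, 1.0, 0.002, 0.003]
contact_force: [0.1, 0.5, 1.0]
gripper_width: 0.0306
gripper_force: 57.1
tool shift mm [ 3.9 -1.1 63.9] rz -0.0009 tilt 0.41 w 0.03055946117293771 t 3.55
[0.14012681 0.49022609 1.04557063] 57.09631219273433
```

View pics/w3.png

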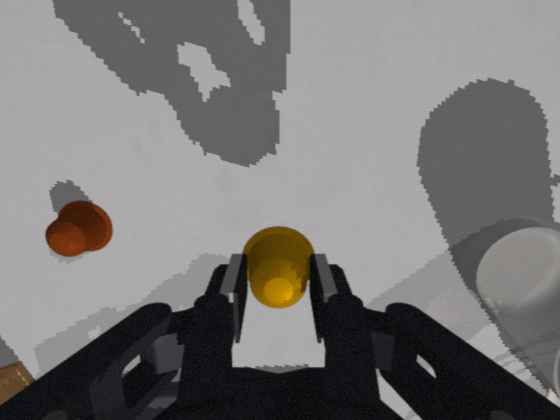

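Capsule held just above its rim. I carry it to the tray.

```bash
python3 -m inch '0 0 0 -25 -1 0 28; 0 0 0 -36 -2 0 28; 0 0 0 -36 -2 0 28; 0 0 0 -36 -2 0 28; 0 0 0 -36 -2 0 28; 0 0 0 -15 -1 0 28; 0 0 0 0 0 15 28; 0 0 0 0 0 15 28; 0 0 0 0 0 10 28; 0 0 0 0 0 5 28; 0 0 0 0 0 0 28'
python3 - <<'E'
from h import *
to(.612,.257,.033); print(telemetry.state()['contact_force'],telemetry.state()['gripper_force'])
E
```

```text
t: 4.7
position: [0.6067, 0.2554, 0.0383]
orientation: [0.0, 1.0, -0.001, -0.002]
contact_force: [-1.5, -0.1, -0.6]
gripper_width: 0.03
gripper_force: 57.1
tool shift mm [-5.3  1.6  5.3] rz -0.0002 tilt 0.21 w 0.029964073906565507 t 4.7
[-1.53079319 -0.14134082 -0.57538897] 57.100245928158984
```

```bash
python3 -m inch '0 0 0 0 0 4 28; 0 0 0 0 0 1.5 28; 0 0 0 0 0 0 28; 0 0 0 0 0 0 28; 0 0 0 0 0 0 40; 0 0 0 0 0 0 48; 0 0 0 0 0 0 48; 0 0 0 0 0 -5 48; 0 0 0 0 0 -20 48; 0 0 0 0 0 -35 48; 0 0 0 0 0 -40 60; 0 0 0 0 0 0 60'
python3 - <<'E'
from h import *
to(.428,.139,.08); c=shot('wrist','w4')
E
```

```text
t: 5.9
position: [0.6135, 0.2575, 0.1428]
orientation: [0.0, 1.0, 0.002, 0.006]
contact_force: [0.8, -0.1, 0.4]
gripper_width: 0.0599
gripper_force: 0.0
tool shift mm [ 186.1 -118.9   60. ] rz -0.0008 tilt 0.74 w 0.05991843399928636 t 5.9
```

View pics/w4.png

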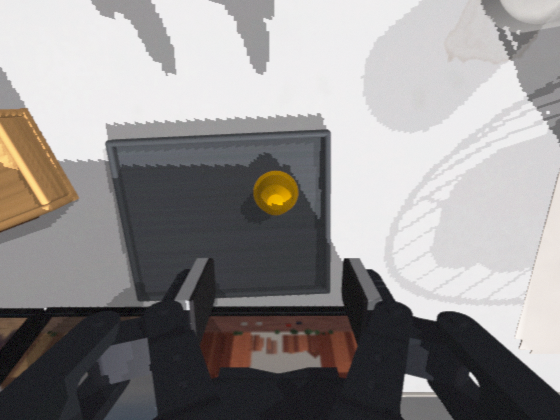

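The gold capsule stands upright in the tray at (275,193). Now the copper one.

```bash
python3 -m inch '0 0 0 20 -13 0 60; 0 0 0 40 -26 0 60; 0 0 0 40 -26 0 60; 0 0 0 40 -26 0 60; 0 0 0 40 -26 0 60; 0 0 0 5 -1.5 30 60; 0 0 0 0 0 30 60; 0 0 0 0 0 0 60; 0 0 0 0 0 0 60'
python3 - <<'E'
from h import *
c=shot('wrist','w5'); to(.428,.139,.027)
q=max(blobs(c,(0,120,40),(32,255,255),(200,100,360,420),2),key=cv2.contourArea); print(desc(q)); 
e=cv2.fitEllipse(q); print(e)
for z in (.003,.012): print(onz(c,*cv2.minEnclosingCircle(q)[0],z))
E
```

```text
t: 6.85
position: [0.4228, 0.1371, 0.0741]
orientation: [0.0, 1.0, -0.0, -0.001]
contact_force: [-0.1, 0.0, 0.7]
gripper_width: 0.0601
gripper_force: 0.0
tool shift mm [-3.9  1.5 48.1] rz -0.0008 tilt 0.02 w 0.05993990064759202 t 6.9
[ 280.5  243.6   58.5   54.5   59.  2472.   252.   215.    56.    60. ]
((279.3515319824219, 243.93453979492188), (54.023780822753906, 58.67571258544922), 179.30503845214844)
[0.43069881 0.13775029 0.003     ]
[0.4268086  0.13770917 0.012     ]
```

```bash
python3 -m inch '0 0 0 -5.5 0.3 10 60; 0 0 0 0 0 20 60; 0 0 0 0 0 18 60; 0 0 0 0 0 0 60; 0 0 0 0 0 0 28; 0 0 0 0 0 0 28; 0 0 0 0 0 0 28; 0 0 0 0 0 0 28; 0 0 0 0 0 0 28'
python3 -m inch '0 0 0 0 0 -5 28; 0 0 0 0 0 -15 28; 0 0 0 0 0 -20 28; 0 0 0 0 0 -20 28; 0 0 0 0 0 0 28'
python3 - <<'E'
from h import *
to(.611,.167,.0885)
E
```

```text
t: 7.8
position: [0.4306, 0.1381, 0.0281]
orientation: [0.0, 1.0, 0.0, 0.001]
contact_force: [-1.0, 0.7, 6.8]
gripper_width: 0.0297
gripper_force: 57.7
t: 8.3
position: [0.4315, 0.1382, 0.0896]
orientation: [0.0, 1.0, 0.001, 0.003]
contact_force: [-0.5, -0.4, 0.9]
gripper_width: 0.0297
gripper_force: 56.7
tool shift mm [-179.4   28.9    2.2] rz -0.0008 tilt 0.34 w 0.02970251973084429 t 8.3
```

```bash
python3 -m inch '0 0 0 -25 4 0 28; 0 0 0 -36 6 0 28; 0 0 0 -36 6 0 28; 0 0 0 -36 6 0 28; 0 0 0 -30 5 0 28; 0 0 0 -16 2 0 28; 0 0 0 0 0 15 28; 0 0 0 0 0 15 28; 0 0 0 0 0 15 28; 0 0 0 0 0 6 28; 0 0 0 0 0 0 28; 0 0 0 0 0 0 28'
python3 - <<'E'
from h import *
to(.611,.167,.033); print(telemetry.state()['contact_force'])
E
```

```text
t: 9.5
position: [0.6075, 0.1664, 0.0352]
orientation: [0.0, 1.0, -0.0, -0.0]
contact_force: [-0.3, -0.1, -0.5]
gripper_width: 0.0292
gripper_force: 56.9
tool shift mm [-3.5  0.6  2.2] rz -0.0007 tilt 0.05 w 0.02924527667612158 t 9.5
[-0.29113278 -0.07387759 -0.4769727 ]
```

```bash
python3 -m inch '0 0 0 0 0 2 28; 0 0 0 0 0 0 28; 0 0 0 0 0 0 40; 0 0 0 0 0 0 48; 0 0 0 0 0 0 48; 0 0 0 0 0 -5 48; 0 0 0 0 0 -20 48; 0 0 0 0 0 -40 60; 0 0 0 0 0 -50 85; 0 0 0 0 0 -50 85; 0 0 0 0 0 -50 85'
python3 -m inch '0 0 0 7 -35 0 85; 0 0 0 7 -35 0 85; 0 0 0 7 -35 0 85; 0 0 0 7 -35 0 85; 0 0 0 0 0 0 85; 0 0 0 0 0 0 85; 0 0 0 0 0 0 85'
python3 - <<'E'
from h import *
to(.456,.0115,.2); c=shot('wrist','w6')
E
```

```text
t: 10.6
position: [0.6079, 0.1664, 0.2511]
orientation: [0.0, 1.0, 0.0, 0.0]
contact_force: [0.8, 0.8, -0.1]
gripper_width: 0.0849
gripper_force: 0.0
t: 11.3
position: [0.5804, 0.0271, 0.2491]
orientation: [0.0, 1.0, 0.0, 0.0]
contact_force: [-1.0, 0.5, 0.9]
gripper_width: 0.0853
gripper_force: 0.0
tool shift mm [124.4 -15.7  49. ] rz -0.0007 tilt 0.04 w 0.08527484133075404 t 11.3
```

View pics/w6.png

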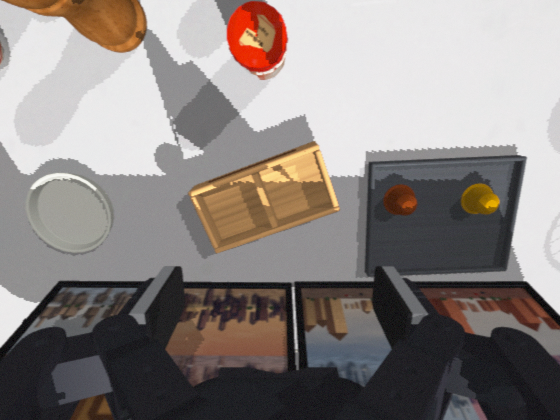

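Wrist view: both capsules stand in the tray at (402,200) and (480,200). The caddy's corners are about (191,190), (318,145), (339,209) and (217,251), with the partition from (258,172) to (275,228). The saucer is at (70,213) and the left jar's cap at (258,36).

```bash
python3 - <<'E'
from h import *
np.set_printoptions(suppress=True,precision=4)
t=load('top0');w=load('w6')
q=blobs(w,(8,70,60),(28,255,255),(180,135,350,260),1)[0]
b=cv2.boxPoints(cv2.minAreaRect(q)); print(desc(q),b.tolist())
ap=cv2.approxPolyDP(cv2.convexHull(q),6,True)[:,0]; print(ap.tolist())
for p in ap: print(p,onz(w,*p,.034)[:2],onz(w,*p,0)[:2])
print('part',onz(w,258,172,.034),onz(w,275,228,.034))
for z in (0,.016): print('saucer',onz(w,70.5,213.5,z))
# saucer ellipse from top/wrist: edge
hsv=cv2.cvtColor(w['frame'],cv2.COLOR_RGB2GRAY)[165:262,18:122]
ed=cv2.Canny(hsv,40,120); cs=cv2.findContours(ed,cv2.RETR_EXTERNAL,cv2.CHAIN_APPROX_NONE)[0]
for k in cs:
    if len(k)>60: e=cv2.fitEllipse(k); print('ell',e, onz(w,e[0][0]+18,e[0][1]+165,.016))
q=blobs(w,(172,140,70),(6,255,255),(215,0,300,90),1)[0]; print(desc(q)); m=cv2.minEnclosingCircle(q); print(m,tri(w,m[0],t,(280.3,220.5)))
E
```

```text
[ 263.1  197.9   74.1  138.9   70.5 9674.5  188.   141.   152.   112. ] [[185.23477172851562, 186.20700073242188], [316.1395568847656, 139.75692749023438], [340.9251403808594, 209.60720825195312], [210.02035522460938, 256.0572814941406]]
[[314, 141], [339, 210], [216, 252], [188, 192]]
[314 141] [0.5382 0.0633] [0.5415 0.067 ]
[339 210] [0.611  0.0925] [0.6217 0.0992]
[216 252] [ 0.6601 -0.0421] [ 0.6758 -0.0492]
[188 192] [ 0.5911 -0.0677] [ 0.5997 -0.0774]
part [0.5698 0.0064 0.034 ] [0.6316 0.0238 0.034 ]
saucer [ 0.626  -0.2186  0.    ]
saucer [ 0.6207 -0.2079  0.016 ]
ell ((47.63740539550781, 63.52799987792969), (48.31938934326172, 73.02301025390625), 111.17326354980469) [ 0.6389 -0.2169  0.016 ]
ell ((72.1693115234375, 72.28395080566406), (14.615288734436035, 37.01364517211914), 56.50883102416992) [ 0.6497 -0.1906  0.016 ]
ell ((83.29400634765625, 42.233299255371094), (7.732601165771484, 28.91028594970703), 158.19752502441406) [ 0.6133 -0.1719  0.016 ]
ell ((57.15517807006836, 53.33355712890625), (67.94009399414062, 102.00042724609375), 120.9983139038086) [ 0.6265 -0.2037  0.016 ]
ell ((49.78871536254883, 47.146881103515625), (74.25914001464844, 90.35091400146484), 125.26676177978516) [ 0.6191 -0.2107  0.016 ]
ell ((40.926944732666016, 43.32951354980469), (42.45485305786133, 54.741355895996094), 164.03030395507812) [ 0.6146 -0.2198  0.016 ]
ell ((179.44168090820312, 13.395631790161133), (112.89468383789062, 179.27542114257812), 0.0) [ 0.5803 -0.0612  0.016 ]
ell ((46.92593002319336, 28.48514747619629), (37.10361099243164, 64.86177062988281), 96.40447235107422) [ 0.5973 -0.2097  0.016 ]
ell ((78.0277328491211, 12.568971633911133), (10.48129653930664, 22.053939819335938), 109.84769439697266) [ 0.5794 -0.1722  0.016 ]
[ 256.5   35.5   71.    59.    90.  3246.   227.     0.    60.    72. ]
((256.5, 35.5), 36.09026336669922) (array([0.4556, 0.0113, 0.1012]), np.float64(0.00014092284807745364))
```

```bash
python3 -m inch '0 0 0 20 -3 8 85; 0 0 0 35 -4 14 85; 0 0 0 35 -4 14 85; 0 0 0 34.5 -5 13 85; 0 0 0 0 0 0 85; 0 0 0 0 0 0 85'
python3 - <<'E'
from h import *
to(.456,.0113,.072); c=shot('wrist','w7')
q=blobs(c,(172,140,70),(6,255,255),(180,60,380,420),1)[0]; print(desc(q)); m=cv2.minEnclosingCircle(q)
for z in (.095,.1,.106):print(onz(c,*m[0],z))
E
```

```text
t: 11.95
position: [0.4552, 0.0115, 0.1995]
orientation: [-0.0, 1.0, 0.0, -0.0]
contact_force: [1.0, -0.1, 0.9]
gripper_width: 0.0851
gripper_force: 0.0
tool shift mm [ -0.8  -0.2 127.5] rz 0.0004 tilt 0.01 w 0.0850518854986116 t 11.95
[ 278.5  217.    66.    61.    90.  3240.5  248.   184.    62.    67. ]
[0.45636472 0.01149345 0.095     ]
[0.45466942 0.01148306 0.1       ]
[0.45263506 0.01147059 0.106     ]
```

```bash
python3 -m inch '0 0 0 0 0 30 85; 0 0 0 0 0 35 85; 0 0 0 0 0 35 85; 0 0 0 0 0 20 85; 0 0 0 0 0 7 85; 0 0 0 0 0 0 85; 0 0 0 0 0 0 40; 0 0 0 0 0 0 40; 0 0 0 0 0 0 40; 0 0 0 0 0 0 40; 0 0 0 0 0 0 40'
python3 -m inch '0 0 0 0 0 0 40; 0 0 0 0 0 -10 40; 0 0 0 0 0 -20 40; 0 0 0 0 0 -25 40; 0 0 0 0 0 -20 40; 0 0 0 0 0 0 40; 0 0 0 0 0 0 40'
python3 - <<'E'
from h import *
to(.588,.0445,.15); print(telemetry.state()['contact_force'])
E
```

```text
t: 13.1
position: [0.4574, 0.0108, 0.0746]
orientation: [0.001, 1.0, 0.0, 0.002]
contact_force: [0.9, 1.6, 5.1]
gripper_width: 0.043
gripper_force: 53.6
t: 13.8
position: [0.4556, 0.0106, 0.148]
orientation: [0.0, 1.0, -0.0, 0.0]
contact_force: [0.1, 0.2, 0.0]
gripper_width: 0.0429
gripper_force: 55.3
tool shift mm [-132.3   34.    -1.9] rz -0.0009 tilt 0.05 w 0.04290709542134067 t 13.8
[0.13115443 0.16140024 0.0235441 ]
```

```bash
python3 -m inch '0 0 0 -17 4 0 40; 0 0 0 -25 6 0 40; 0 0 0 -28 8 0 40; 0 0 0 -28 8 0 40; 0 0 0 -22 5 0 40; 0 0 0 -12 3 0 40; 0 0 0 0 0 0 40; 0 0 0 0 0 0 40; 0 0 0 0 0 0 40'
python3 - <<'E'
from h import *
to(.588,.0445,.080); c=shot('wrist','w8'); 
E
```

```text
t: 14.7
position: [0.5861, 0.0443, 0.147]
orientation: [0.001, 1.0, -0.0, -0.001]
contact_force: [-0.3, -0.8, -1.1]
gripper_width: 0.0434
gripper_force: 55.4
tool shift mm [-2.   0.3 67. ] rz -0.0011 tilt 0.12 w 0.04337706242134925 t 14.7
```

View pics/w8.png

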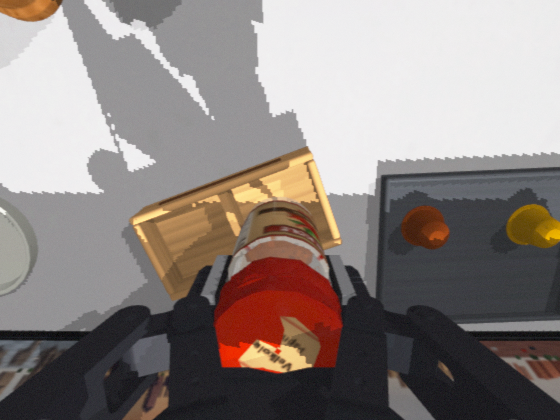

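The jar hangs upright over the left bay, gripped below the cap. I lower it.

```bash
python3 -m inch '0 0 0 -2 0 20 40; 0 0 0 0 0 20 40; 0 0 0 0 0 14 40; 0 0 0 0 0 8 40; 0 0 0 0 0 3 40; 0 0 0 0 0 0 40; 0 0 0 0 0 0 40'
python3 - <<'E'
from h import *
to(.588,.0445,.080)
E
```

```text
t: 15.45
position: [0.5904, 0.0445, 0.0836]
orientation: [0.0, 1.0, 0.0, 0.001]
contact_force: [-0.6, 0.5, -0.9]
gripper_width: 0.043
gripper_force: 55.5
tool shift mm [ 2.4 -0.   3.6] rz -0.0009 tilt 0.09 w 0.04298763183488325 t 15.45
```

```bash
python3 -m inch '0 0 0 1.5 0 2 40; 0 0 0 0 0 0 40; 0 0 0 0 0 0 40'; python3 -m inch '0 0 0 0 0 1.5 40; 0 0 0 0 0 0 40; 0 0 0 0 0 0 40'
```

```text
t: 15.75
position: [0.5883, 0.0445, 0.0811]
orientation: [0.0, 1.0, 0.0, 0.0]
contact_force: [0.2, 0.2, -1.7]
gripper_width: 0.0433
gripper_force: 55.6
t: 16.05
position: [0.5885, 0.0446, 0.0806]
orientation: [0.0, 1.0, 0.0, 0.0]
contact_force: [-2.6, -0.6, 5.7]
gripper_width: 0.0429
gripper_force: 56.0
```

```bash
python3 -m inch '0 0 0 0 0 0 50; 0 0 0 0 0 0 60; 0 0 0 0 0 0 60; 0 0 0 0 0 0 60; 0 0 0 0 0 -10 60; 0 0 0 0 0 -25 60; 0 0 0 0 0 -40 85; 0 0 0 0 0 -50 85; 0 0 0 0 0 -45 85; 0 0 0 0 0 0 85'
python3 -m inch '0 0 0 20 -40 0 85; 0 0 0 20 -40 0 85; 0 0 0 20 -40 0 85; 0 0 0 20 -40 0 85; 0 0 0 20 -40 0 85; 0 0 0 20 -40 0 85; 0 0 0 15 -40 0 85; 0 0 0 3 -31 0 85; 0 0 0 0 0 0 85; 0 0 0 0 0 0 85'
python3 - <<'E'
from h import *
to(.45,-.267,.2); c=shot('wrist','w9')
q=blobs(c,(172,140,70),(6,255,255),(180,60,380,420),1)[0]; print(desc(q)); m=cv2.minEnclosingCircle(q)
for z in (.095,.1,.106):print(onz(c,*m[0],z))
print(tri(c,m[0],load('top0'),(391,225.8)))
E
```

```text
t: 17.05
position: [0.593, 0.0447, 0.2593]
orientation: [0.0, 1.0, 0.0, 0.008]
contact_force: [0.8, 0.1, 0.6]
gripper_width: 0.085
gripper_force: 0.0
t: 18.05
position: [0.4496, -0.2667, 0.2493]
orientation: [0.001, 1.0, 0.0, 0.0]
contact_force: [-0.7, 0.1, -0.5]
gripper_width: 0.0847
gripper_force: 0.0
tool shift mm [-0.4 -0.3 49.3] rz -0.0029 tilt 0.04 w 0.08470591992482687 t 18.05
[ 277.5  197.    54.    51.    90.  2168.5  252.   170.    52.    55. ]
[ 0.44932341 -0.26772088  0.095     ]
[ 0.44796451 -0.26770619  0.1       ]
[ 0.44633383 -0.26768857  0.106     ]
(array([ 0.45031782, -0.26777822,  0.09195263]), np.float64(0.00033496937408966426))
```

View pics/w9.png

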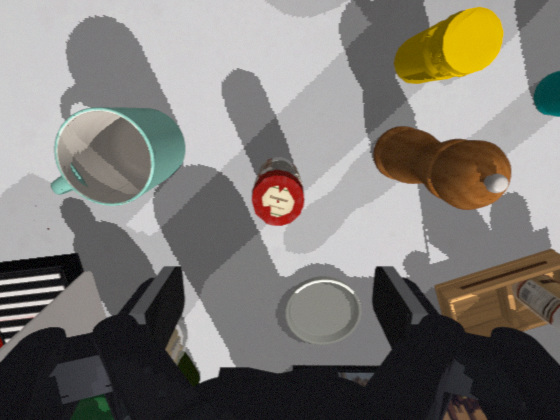

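The view shows the jar's cap at (277,197) and the mug clear to the left at (120,155). The mill's knob is at (495,184), the saucer at (322,310), and the first jar is in its bay at (540,298).

```bash
python3 -m inch '0 0 0 0 -1 30 72; 0 0 0 0 0 40 72; 0 0 0 0 0 40 72; 0 0 0 0 0 35 72; 0 0 0 0 0 22 72; 0 0 0 0 0 9 72; 0 0 0 0 0 0 72; 0 0 0 0 0 0 40; 0 0 0 0 0 0 40; 0 0 0 0 0 0 40; 0 0 0 0 0 0 40; 0 0 0 0 0 0 40'
python3 -m inch '0 0 0 0 0 0 40; 0 0 0 0 0 -10 40; 0 0 0 0 0 -25 40; 0 0 0 0 0 -30 40; 0 0 0 0 0 -40 40; 0 0 0 0 0 -40 40; 0 0 0 0 0 -20 40; 0 0 0 0 0 -5 40; 0 0 0 0 0 0 40; 0 0 0 0 0 0 40'
python3 - <<'E'
from h import *
to(.612,-.0215,.245,110); print(telemetry.state()['contact_force'])
E
```

```text
t: 19.3
position: [0.4516, -0.2682, 0.0755]
orientation: [0.001, 1.0, -0.001, 0.002]
contact_force: [0.5, 2.1, 6.2]
gripper_width: 0.0429
gripper_force: 54.5
t: 20.3
position: [0.4489, -0.2668, 0.2416]
orientation: [0.0, 1.0, 0.001, -0.001]
contact_force: [-0.8, 0.4, -1.5]
gripper_width: 0.0429
gripper_force: 54.8
tool shift mm [-162.9  245.4   -3.5] rz -0.3501 tilt 0.17 w 0.04288057137259459 t 20.3
[-0.75982263  0.35373125 -1.50061949]
```

```bash
python3 -m inch '0 0 0 -20 0 0 40; 0 0 0 -40 0 0 40; 0 0 0 -40 12 0 40; 0 0 0 -40 30 0 40; 0 0 0 -23 40 0 40; 0 0 0 0 40 0 40; 0 0 0 0 40 0 40; 0 0 0 0 40 0 40; 0 0 0 0 30 0 40; 0 0 0 0 13 0 40; 0 0 0 0 0 0 40'
python3 -m inch '0 0 0.1357 0 0 0 40; 0 0 0.1357 0 0 0 40; 0 0 0.1357 0 0 0 40; 0 0 0.1357 0 0 0 40; 0 0 0.1357 0 0 0 40; 0 0 0.1357 0 0 0 40; 0 0 0.1357 0 0 0 40; 0 0 0.1357 0 0 0 40; 0 0 0.1357 0 0 0 40; 0 0 0 0 0 0 40; 0 0 0 0 0 0 40'
python3 - <<'E'
from h import *
to(.612,-.0215,.080,20)
E
```

```text
t: 21.4
position: [0.6121, -0.021, 0.2411]
orientation: [-0.001, 1.0, 0.0, -0.002]
contact_force: [0.5, 0.5, -1.6]
gripper_width: 0.0432
gripper_force: 55.0
t: 22.5
position: [0.6129, -0.0238, 0.2426]
orientation: [0.573, 0.82, -0.001, -0.0]
contact_force: [-0.3, 0.9, -0.7]
gripper_width: 0.043
gripper_force: 54.9
tool shift mm [  2.5   0.2 162.6] rz 0.0014 tilt 0.07 w 0.04297502371557301 t 22.5
```

```bash
python3 -m inch '0 0 0 2.5 0 20 40; 0 0 0 0 0 35 40; 0 0 0 0 0 35 40; 0 0 0 0 0 25 40; 0 0 0 0 0 20 40; 0 0 0 0 0 13 40; 0 0 0 0 0 8 40; 0 0 0 0 0 0 40; 0 0 0 0 0 0 40; 0 0 0 0 0 0 40'
python3 - <<'E'
from h import *
to(.612,-.0215,.080,20)
E
```

```text
t: 23.5
position: [0.6135, -0.0203, 0.0888]
orientation: [0.574, 0.819, 0.001, 0.001]
contact_force: [-0.3, -1.0, -1.1]
gripper_width: 0.043
gripper_force: 54.9
tool shift mm [-0.6 -1.8  8.8] rz -0.0002 tilt 0.15 w 0.042986572554866424 t 23.5
```

```bash
python3 -m inch '0 0 0 0 -1 5 40; 0 0 0 0 0 0 40; 0 0 0 0 0 1.5 40; 0 0 0 0 0 0 40; 0 0 0 0 0 0 40'; python3 -m inch '0 0 0 0 0 1.5 40; 0 0 0 0 0 0 40; 0 0 0 0 0 0 40'
```

```text
t: 24.0
position: [0.6114, -0.0205, 0.0816]
orientation: [0.574, 0.819, 0.0, 0.0]
contact_force: [-2.5, -0.3, 6.0]
gripper_width: 0.043
gripper_force: 55.4
t: 24.3
position: [0.6115, -0.0204, 0.0815]
orientation: [0.574, 0.819, 0.0, 0.0]
contact_force: [-5.8, 1.6, 13.4]
gripper_width: 0.0433
gripper_force: 55.9
```

```bash
python3 -m inch '0 0 0 0 0 -1 50; 0 0 0 0 0 0 60; 0 0 0 0 0 0 60; 0 0 0 0 0 0 60; 0 0 0 0 0 -10 60; 0 0 0 0 0 -30 60; 0 0 0 0 0 -45 80; 0 0 0 0 0 -50 85; 0 0 0 0 0 -45 85; 0 0 0 0 0 -30 85; 0 0 0 0 0 0 85'
python3 -m inch '0 0 -0.1357 0 0 0 85; 0 0 -0.1357 0 0 0 85; 0 0 -0.1357 0 0 0 85; 0 0 -0.1357 0 0 0 85; 0 0 -0.1357 0 0 0 85; 0 0 -0.1357 0 0 0 85; 0 0 -0.1357 0 0 0 85; 0 0 -0.1357 0 0 0 85; 0 0 -0.1357 0 0 0 85; 0 0 0 0 0 0 85; 0 0 0 0 0 0 85'
python3 -m inch '0 0 0 38 -22 0 85; 0 0 0 38 -22 0 85; 0 0 0 38 -22 0 85; 0 0 0 38 -22 0 85; 0 0 0 38 -22 0 85; 0 0 0 0 0 0 85; 0 0 0 0 0 0 85'
python3 - <<'E'
from h import *
to(.4224,-.1303,.29); c=shot('wrist','w10')
E
```

```text
t: 25.4
position: [0.6146, -0.0207, 0.2983]
orientation: [0.574, 0.819, 0.003, 0.005]
contact_force: [0.6, 0.3, 0.3]
gripper_width: 0.0849
gripper_force: 0.0
t: 26.5
position: [0.6109, -0.0205, 0.2896]
orientation: [0.002, 1.0, 0.0, -0.001]
contact_force: [-0.0, -0.4, -0.3]
gripper_width: 0.085
gripper_force: 0.0
t: 27.2
position: [0.4209, -0.1306, 0.2905]
orientation: [0.002, 1.0, -0.0, 0.001]
contact_force: [-0.0, -0.3, -0.5]
gripper_width: 0.085
gripper_force: 0.0
tool shift mm [-1.5  0.4  0.5] rz -0.0048 tilt 0.08 w 0.08498182050724001 t 27.2
```

View pics/w10.png

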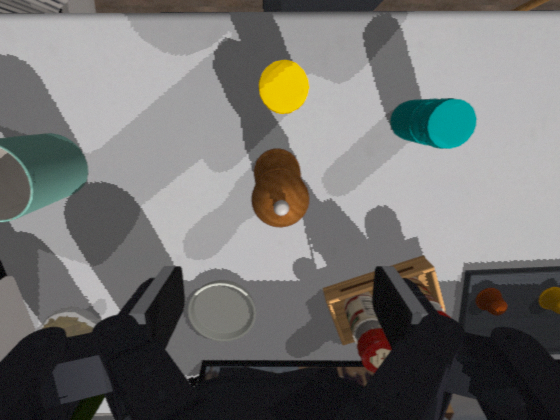

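The mill's knob is at (281,208) and its head is centred at (280,199). The jars are standing in the caddy at (370,330) and (435,310), and the capsules are still in the tray.

```bash
python3 - <<'E'
from h import *
np.set_printoptions(suppress=True,precision=4)
c=load('w10')
print(tri(c,(281,208),load('top0'),(340.5,231)),tri(c,(281,208),load('w9'),(496,184)))
print(onz(c,281,208,.168),onz(c,280,199,.141))
q=blobs(c,(3,90,30),(18,255,255),(240,140,320,235),1)[0]; print(desc(q))
print('foot ~',onz(c,277,172,.01))
w=load('w10')
for z in(.016,):print('saucer',onz(w,222,311,z), onz(load('w9'),322.5,310.5,z))
E
```

```text
(array([ 0.421 , -0.1288,  0.1685]), np.float64(0.0007045098356967935)) (array([ 0.4218, -0.1285,  0.1655]), np.float64(0.0002042604578298999))
[ 0.4209 -0.1286  0.168 ] [ 0.4212 -0.1292  0.141 ]
[ 280.   187.5   77.    56.    90.  3362.   252.   149.    57.    78. ]
foot ~ [ 0.4231 -0.1321  0.01  ]
saucer [ 0.6183 -0.2099  0.016 ] [ 0.6177 -0.2115  0.016 ]
```

```bash
python3 -m inch '0 0 0 -1 1.5 25 85; 0 0 0 0 0 35 85; 0 0 0 0 0 35 85; 0 0 0 0 0 30 85; 0 0 0 0 0 15 85; 0 0 0 0 0 4.5 85; 0 0 0 0 0 0 85; 0 0 0 0 0 0 85; 0 0 0 0 0 0 60; 0 0 0 0 0 0 45; 0 0 0 0 0 0 45; 0 0 0 0 0 0 45'
python3 -m inch '0 0 0 0 0 0 45; 0 0 0 0 0 0 45; 0 0 0 0 0 -5 45; 0 0 0 0 0 -10 45; 0 0 0 0 0 -20 45; 0 0 0 0 0 -20 45; 0 0 0 0 0 -5 45; 0 0 0 0 0 0 45; 0 0 0 0 0 0 45'
python3 - <<'E'
from h import *
to(.619,-.21,.152); print(telemetry.state()['contact_force'],telemetry.state()['gripper_force']); c=shot('wrist','w11')
E
```

```text
t: 28.45
position: [0.4232, -0.1292, 0.1474]
orientation: [0.001, 1.0, -0.0, 0.001]
contact_force: [-1.2, 0.5, 6.4]
gripper_width: 0.046
gripper_force: 60.0
t: 29.35
position: [0.4217, -0.1286, 0.2051]
orientation: [0.0, 1.0, 0.0, -0.001]
contact_force: [-1.3, 0.1, -2.1]
gripper_width: 0.0463
gripper_force: 60.1
tool shift mm [-197.5  -81.2   52.8] rz -0.0009 tilt 0.06 w 0.04632053646084729 t 29.35
[-1.26134833  0.06142308 -2.08627214] 60.07258963538334
```

View pics/w11.png

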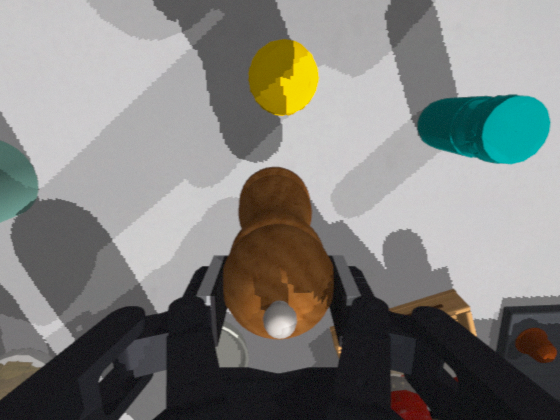

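The mill is gripped by the head and hangs upright. I carry it over to the saucer with a ramp at each end.

```bash
python3 -m inch '0 0 0 -10 -4 0 45; 0 0 0 -20 -8 0 45; 0 0 0 -30 -12 0 45; 0 0 0 -35 -15 0 45; 0 0 0 -35 -15 0 45; 0 0 0 -30 -12 0 45; 0 0 0 -22 -9 0 45; 0 0 0 -11 -4 0 45; 0 0 0 -4 -2 0 45; 0 0 0 0 0 0 45; 0 0 0 0 0 0 45; 0 0 0 0 0 0 45'
python3 -m inch '0 0 0 0 0 10 45; 0 0 0 0 0 15 45; 0 0 0 0 0 12 45; 0 0 0 0 0 7 45; 0 0 0 0 0 2 45; 0 0 0 0 0 0 45; 0 0 0 0 0 0 45; 0 0 0 0 0 0 45'
python3 - <<'E'
from h import *
to(.619,-.21,.152); c=shot('wrist','w12')
E
```

```text
t: 30.6
position: [0.6182, -0.2096, 0.2058]
orientation: [0.0, 1.0, 0.0, -0.0]
contact_force: [-0.5, -0.4, -2.8]
gripper_width: 0.046
gripper_force: 60.1
t: 31.4
position: [0.6197, -0.2102, 0.1606]
orientation: [0.0, 1.0, -0.0, 0.001]
contact_force: [-0.3, -0.5, -1.8]
gripper_width: 0.0465
gripper_force: 60.1
tool shift mm [0.7 0.2 8.6] rz -0.0009 tilt 0.08 w 0.04648285854250452 t 31.4
```

View pics/w12.png

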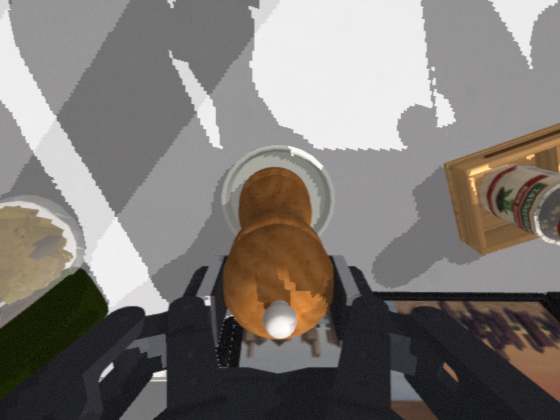

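The mill's foot sits inside the saucer rim, centred to within a few mm. I lower it.

```bash
python3 -m inch '0 0 0 0 0 4 45; 0 0 0 0 0 2 45; 0 0 0 0 0 0 45; 0 0 0 0 0 1 45; 0 0 0 0 0 0 45; 0 0 0 0 0 0 45'; python3 -m inch '0 0 0 0 0 1.5 45; 0 0 0 0 0 0 45; 0 0 0 0 0 0 45'
```

```text
t: 32.05
position: [0.6192, -0.21, 0.1528]
orientation: [0.0, 1.0, 0.0, 0.0]
contact_force: [-0.5, -0.1, -1.6]
gripper_width: 0.0461
gripper_force: 60.1
t: 32.35
position: [0.6198, -0.2101, 0.1525]
orientation: [0.0, 1.0, -0.0, 0.001]
contact_force: [-1.7, 0.4, 3.8]
gripper_width: 0.0461
gripper_force: 60.6
```

Floor contact. I release the mill, rise, and back off for a final look.

```bash
python3 -m inch '0 0 0 0 0 0 52; 0 0 0 0 0 0 60; 0 0 0 0 0 0 72; 0 0 0 0 0 0 80; 0 0 0 0 0 -10 80; 0 0 0 0 0 -30 80; 0 0 0 0 0 -40 80; 0 0 0 0 0 -40 80; 0 0 0 0 0 -20 80; 0 0 0 0 0 0 80'
python3 -m inch '0 0 0 30 30 0 80; 0 0 0 40 40 -10 80; 0 0 0 40 40 -10 80; 0 0 0 30 40 -10 80; 0 0 0 10 30 0 80; 0 0 0 0 0 0 80; 0 0 0 0 0 0 80'
python3 - <<'E'
from h import *
c=shot('wrist','w13'); t=shot('top','top1'); s=shot('scene','scene1')
im=np.zeros((600,800,3),np.uint8)
im[:300,:400]=cv2.resize(c['frame'],(400,300))[:,:,::-1]
im[:300,400:]=cv2.resize(t['frame'][120:270,160:480],(400,188))[:,:,::-1].__class__ and np.vstack([cv2.resize(t['frame'][120:270,160:480],(400,188))[:,:,::-1],np.zeros((112,400,3),np.uint8)])
im[300:,:480]=cv2.resize(s['frame'][130:290,220:412],(480,300) if 0 else (360,300))[:,:,::-1].repeat(1,axis=1) if 0 else np.hstack([cv2.resize(s['frame'][130:290,220:412],(360,300))[:,:,::-1],np.zeros((300,120,3),np.uint8)])
cv2.imwrite('pics/fin.png',im); print(telemetry.state()['position'],telemetry.state()['t'])
E
```

```text
t: 33.35
position: [0.6215, -0.2109, 0.2976]
orientation: [0.0, 1.0, -0.002, 0.005]
contact_force: [0.1, 0.1, -0.3]
gripper_width: 0.08
gripper_force: 0.0
t: 34.05
position: [0.4797, -0.0406, 0.3178]
orientation: [-0.0, 1.0, -0.0, -0.0]
contact_force: [-0.5, 0.2, 0.0]
gripper_width: 0.0801
gripper_force: 0.0
[ 0.48046958 -0.04180453  0.31773797] 34.2
```

View pics/fin.png

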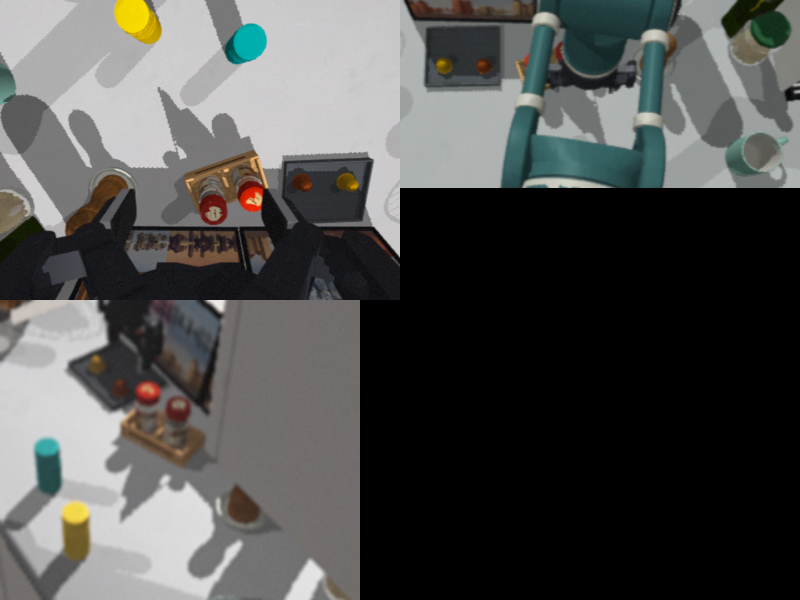

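All five stand upright in their holders, with the jars at (212,205) and (250,197) in the wrist view. One numeric check of the jars and the mill's knob, then I hand in.

```bash
python3 - <<'E'
from h import *
np.set_printoptions(suppress=True,precision=4)
w=load('w13');s=load('scene1')
qs=sorted(blobs(w,(172,140,70),(6,255,255),(270,240,380,320),2),key=lambda q:-desc(q)[0])
ss=sorted(blobs(s,(172,140,70),(6,255,255),(285,165,330,200),2),key=lambda q:desc(q)[0])
Rc=np.array([[.94,.342],[-.342,.94]])
for a,b in zip(qs,ss):
    p,e=tri(w,desc(a)[:2],s,desc(b)[:2]); print(p,e,'caddy frame',Rc@(p[:2]-[.6,.0115]), Rc@(onz(w,*desc(a)[:2],.102)[:2]-[.6,.0115]))
E
```

```text
[0.5806 0.0386 0.114 ] 4.250864028228207e-05 caddy frame [-0.009   0.0321] [-0.0018  0.0327]
[ 0.6137 -0.0167  0.0953] 0.003822241043534196 caddy frame [ 0.0032 -0.0312] [ 0.0013 -0.031 ]
```

```bash
python3 -c "
from workcell import r
print(r.close_job())"
```

```text
the job is handed in; nothing more can be done
None
```

I handed the job in at about 34 s: in the last pictures both jars stood upright in separate caddy bays, both capsules in the tray and the mill in the saucer, with the mug and glass not touched; the hand-in returned no verdict.

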